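Set out the cheese tasting stacks

ROBOT

A 7-joint arm with a two-finger parallel gripper is mounted at the origin on the work surface. World frame = base frame: x ahead of the robot, y to its left, z up, the work surface at z = 0. Lengths are in mm, angles in rad, forces in N, time in s.
With the tool pointing down it reaches from about 425 to 800 mm from the base axis. Payload 8.3 kg.
Tool frame: the origin (TCP) lies midway between the tips of the shut fingers; the grasp point (between the pads) lies 19 mm behind it; z points along the fingers, x is the direction in which the jaws open and shut, and the axes are right-handed (so a half turn about z gives the same grasp; the last joint's range is limited). The gripper opens to 85 mm and grips with 20 to 120 N. Pads are 22 mm wide; open, the fingers measure 114 mm over their backs; the gripper's body (76 mm by 85 mm) begins 54 mm behind the grasp point. The pads swing forward as they close: fully open they stand 13 mm farther back than shut.
Start: joints at [1.208, 0.383, 0.016, 1.37, -0.006, 1.388, -0.046], TCP at [184.618, -597.092, 231.279] pointing down, gripper open.
Joint ranges: [-2.95, 2.95], [-0.25, 2.06], [-1.52, 1.56], [0.18, 2.33], [-1.44, 4.58], [0.02, 2.06], [-3.01, 3.01]. Speed limits (rad/s): [2.39, 2.39, 3.01, 3.01, 3.14, 3.14, 3.14].

INTERFACE

Orientations are given as a unit quaternion [w, x, y, z].
In Python, from station import arm gives the robot as it stands. The module is installed in compiled form; this text tells all that it offers.
- The arm moves only by the shell command python3 -m creep 'ROWS' [FORCE]. ROWS is JSON, one flat list of numbers, 5 for each row, row after row: the shift along the tool's x, y, z in mm, then the turn about the tool's z in rad, then the opening in per cent of the stroke, from 0 (shut) to 100 (fully open). In form: [tx, ty, tz, spin, grip, tx, ty, tz, spin, grip, ...]. A call has exactly 10 rows; each row shifts and turns the commanded pose from where the row before left it, along the tool's axes as they then stand; what a row does not reach is not made up. A row lasts 1/8 s, in which the tool goes at most 62.5 mm and 10.7 degrees, less where a joint would pass 70% of its speed; a pose out of reach is approached as far as the arm can. A call with a gripper value outside its range is refused whole. The fingers move at their own pace and stop on an object; FORCE is the grip in N (left out, the last holds). Time passes only in rows, so rows that do not move let the fingers close, or fill a call up. It gives the time, the measured TCP pose, the force and the opening at its end, in the units of the state.
- arm.read_state(): the state, without advancing time (a new reading comes with each control period).
- arm.read_camera(name): name is "side" or "top"; returns the picture (400x640x3 uint8, blue, green, red); there is no depth.
- arm.calibration(name): a dict with "fx", "fy", "cx", "cy" (pixels), "R" (3x3) and "t" (3): a world point X has camera coordinates R X + t. Camera axes: x right, y down, z forward; pixel columns grow to the right and rows downward; lengths in mm; the calibration is good to about 2 mm. A picture is of the moment at which its call begins. calibration takes no time and is no camera call.
- arm.sign_off(): hands the job in, once; it reports no verdict.
The state is a dict: "t": time; "joints": joint angles; "qd": joint speeds; "effort": joint torques, N m; "eef_pos": TCP position; "orientation": TCP orientation; "wrist_force": force on the tool from outside, world axes, zero at the start; "torque": the same for the moment, N m; "opening": opening from 0.0 (shut) to 1.0 (fully open).
Only numpy, scipy, OpenCV 4.12 (cv2) and the standard library are available. Lean on these libraries where they do the work, as an engineer would, in place of code of your own. Each camera call takes 0.05 s, during which the arm holds its last target.

TASK

Set out the tasting display. In the middle of the round wooden board stack the three round cheeses, the largest at the bottom, the middle one on it and the smallest on top; in the middle of the square slate lay the brick-shaped cheese flat, with the small square cheese on top of its middle. Keep every cheese upright and well centred on what it stands on, and do not disturb the jar, the wine bottle or the bowl.

Things in the scene. Friction and masses are not known exactly. Their poses are not given: they have to be found in the camera images.
- large_wheel: Largest of three round wheel cheeses, a flat upright cylinder 64 mm in diameter and 30 mm high, yellow rind, flat top and bottom, firm. Origin: centre of its underside; z up. Stands loose on the counter, in the row nearest the robot, in any of five places.
- medium_wheel: Middle of three round wheel cheeses, a flat upright cylinder 52 mm in diameter and 28 mm high, yellow rind, flat top and bottom, firm. Origin: centre of its underside; z up. Stands loose on the counter, in the row nearest the robot, in any of five places.
- small_wheel: Smallest of three round wheel cheeses, a flat upright cylinder 40 mm in diameter and 26 mm high, yellow rind, flat top and bottom, firm. Origin: centre of its underside; z up. Stands loose on the counter, in the row nearest the robot, in any of five places.
- brick_cheese: Oblong brick-shaped cheese, yellow rind, firm: 48 mm along its x, 76 mm along its y, 32 mm high, flat top and bottom. Origin: centre of its underside; z up. Stands loose on the counter, in the row nearest the robot, in any of five places.
- square_cheese: Small square cheese, yellow rind, firm: 40 x 40 mm (sides along its x and y), 26 mm high, flat top and bottom. Origin: centre of its underside; z up. Stands loose on the counter, in the row nearest the robot, in any of five places.
- round_board: Round wooden serving board, 130 mm in diameter, 14 mm thick, fixed flat on the counter beyond the row of cheeses, left or right. Origin: centre of its underside; its top is 14 mm above that.
- slate: Square dark slate, 110 x 110 mm (sides along its x and y), 10 mm thick, fixed flat on the counter beyond the row of cheeses, on the other side from the round board. Origin: centre of its underside; its top is 10 mm above that.
- jar: Bystander: small amber jar, 48 mm in diameter, 60 mm high, standing between the two boards. Origin: centre of its underside.
- wine_bottle: Bystander: dark wine bottle, 74 mm in diameter, 280 mm high, standing out to the robot's left. Origin: centre of its underside.
- bowl: Bystander: white bowl, 100 mm in diameter, 45 mm high, out to the robot's right. Origin: centre of its underside.
Things that resemble listed ones, but are neither listed nor needed, are in the scene too. What is shaped like the small_wheel but pink is not meant.

How it is judged:
By the outcome, as a careful person would: the job done as asked, in the order asked, and still so for the second after the job is handed in, with the robot touching nothing.
It also fails if it takes over 131 s, if anything falls off the work surface, if the arm or the gripper's body presses on something with over 40 N, if the wrist force passes 120 N, or if a joint passes its speed limit or range.

## Working session

There is one attempt and no reset: what is moved stays moved. The work goes in short steps, Python scripts to look and compute and a shell command to move; the robot and the scene stay as the last step left them, time stands still between calls to the robot, and variables do not carry over. Pictures are saved under pics/ and viewed, and the job is handed in when it is done.

```bash
mkdir -p pics; ls
python3 - <<'E'
from station import arm
import cv2
s=arm.read_state()
for k,v in s.items(): print(k,v)
for n in("top","side"):
    cv2.imwrite(f"pics/{n}0.png",arm.read_camera(n)); print(n,arm.calibration(n))
E
```

```text
pics
t 0.0
joints [ 1.20806155  0.38422666  0.01637178  1.37118108 -0.00629672  1.38816378
 -0.04653116]
qd [-2.62070207e-04  8.33844510e-04 -5.96691343e-04  9.23323387e-04
 -2.85836810e-04  8.58018030e-05  1.36196583e-03]
effort [-1.67194535e-04 -6.27600646e+01  8.44025686e-01 -3.71832132e+01
  1.63519179e-02  1.40029375e-02 -3.50891207e-05]
eef_pos [ 184.4876878  -596.62630486  230.27380231]
orientation [-5.57799328e-04  8.04796445e-01 -5.93550125e-01 -7.87152467e-04]
wrist_force [-0.0073027  -0.20834754  0.09255393]
torque [-0.0109586  -0.05161911  0.02494225]
opening 0.9950125761251569
top {'fx': 454.6812569132563, 'fy': 454.6812569132563, 'cx': 324.84893303986667, 'cy': 202.91890550894337, 'R': array([[ 1.30297584e-02, -9.99914991e-01, -4.85707031e-04],
       [-9.90568223e-01, -1.28416975e-02, -1.36417321e-01],
       [ 1.36399487e-01,  2.25861069e-03, -9.90651341e-01]]), 't': array([ -23.54064065,  511.47901401, 1164.24226372])}
side {'fx': 368.0370215168054, 'fy': 368.0370215168054, 'cx': 323.79997700464975, 'cy': 200.34776623002912, 'R': array([[-0.99196522, -0.12649907, -0.00173043],
       [-0.07159471,  0.57259487, -0.81670638],
       [ 0.10430343, -0.81002043, -0.57705086]]), 't': array([525.7416451 ,  58.27195461, 937.30986845])}
```

View pics/top0.png

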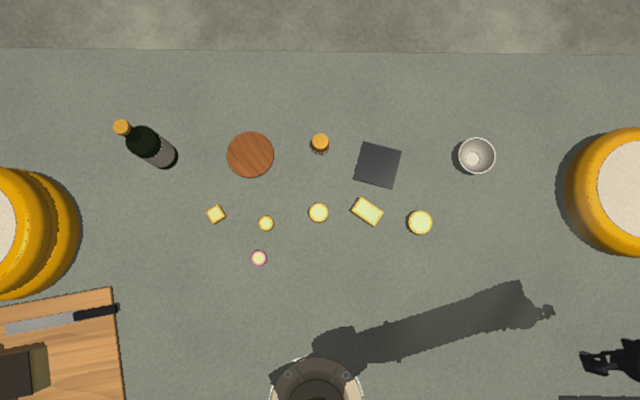

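View pics/side0.png

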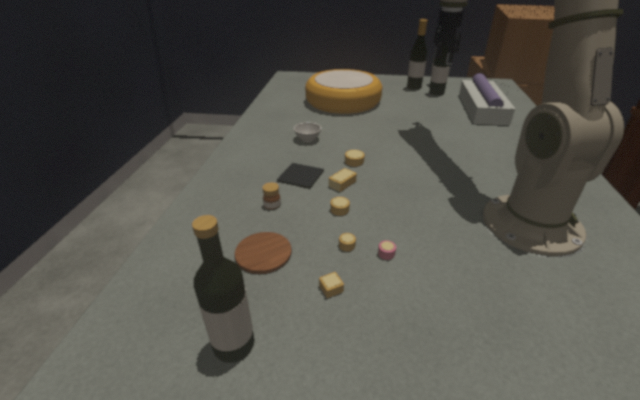

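```bash
cat > h.py <<'E'
import numpy as np,cv2
from station import arm
def ray(n,u,v,z):
    c=arm.calibration(n);R=c["R"];C=-R.T@c["t"]
    d=R.T@np.array([(u-c["cx"])/c["fx"],(v-c["cy"])/c["fy"],1.]);return (C+d*(z-C[2])/d[2])
def proj(n,X):
    c=arm.calibration(n);p=c["R"]@np.asarray(X,float)+c["t"];return p[:2]/p[2]*c["fx"]+[c["cx"],c["cy"]]
def tri(u1,u2):
    A=[];b=[]
    for n,(u,v) in(("top",u1),("side",u2)):
        c=arm.calibration(n);R=c["R"];C=-R.T@c["t"]
        d=R.T@np.array([(u-c["cx"])/c["fx"],(v-c["cy"])/c["fy"],1.]);d/=np.linalg.norm(d)
        P=np.eye(3)-np.outer(d,d);A.append(P);b.append(P@C)
    return np.linalg.lstsq(np.vstack(A),np.hstack(b),rcond=None)[0]
def toplane(n,cnt,z): return np.array([ray(n,u,v,z)[:2] for u,v in cnt.reshape(-1,2)],np.float32)
E
python3 - <<'E'
from h import *
im=cv2.imread("pics/top0.png")
c=arm.calibration("top");print("cam",-c["R"].T@c["t"])
K=6
roi=dict(square=(216,214),small=(266,223),medium=(318,212),brick=(367,211),large=(420,222),pink=(259,258),board=(250,155),jar=(320,142),slate=(377,165),bowl=(476,156),bottle=(150,145))
tiles=[]
for k,(u,v) in roi.items():
    r=32
    t=cv2.resize(im[v-r:v+r,u-r:u+r],(190,190),interpolation=cv2.INTER_NEAREST);cv2.putText(t,k,(3,15),0,.5,(255,255,255),1);tiles.append(t)
tiles.append(tiles[0]*0)
cv2.imwrite("pics/tiles.png",np.vstack([np.hstack(tiles[i:i+4]) for i in(0,4,8)]))
for k in ("square","small","medium","brick","large"):
    u,v=roi[k]; print(k,im[v,u], im[v,u-14:u+15].tolist()[::3] if k=="small" else "", ray("top",u,v,28))
E
```

```text
cam [ 348.15953919  -19.59995075 1223.12132243]
square [148 223 228]  [479.39967819 270.59027985  28.        ]
small [159 231 228] [[122, 138, 135], [122, 137, 135], [87, 148, 185], [162, 233, 229], [159, 231, 228], [159, 230, 228], [132, 204, 205], [53, 113, 147], [126, 142, 139], [123, 139, 136]] [457.24245903 137.62419034  28.        ]
medium [167 234 228]  [488.22336885   0.92974285  28.        ]
brick [168 231 224]  [ 492.56982605 -128.70785483   28.        ]
large [175 234 227]  [ 465.16309593 -268.50294434   28.        ]
```

View pics/tiles.png

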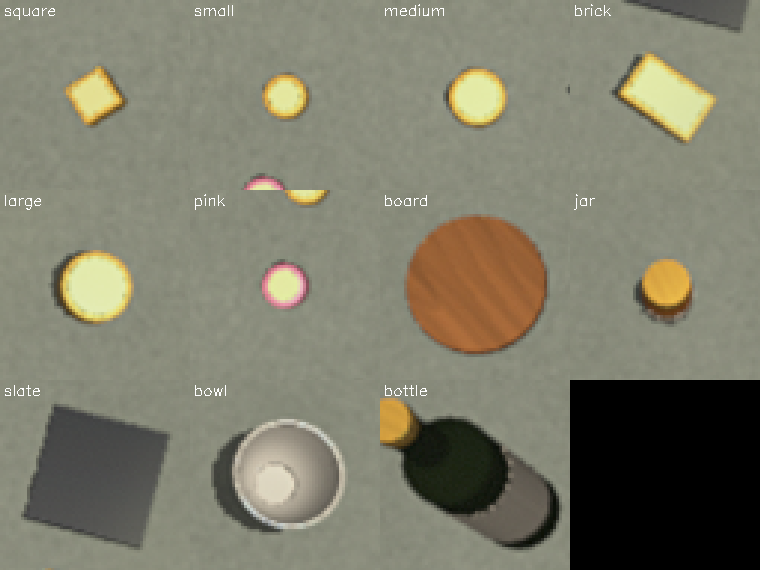

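```bash
cat > m.py <<'E'
from h import *
def big(im,u,v,r,K=8):
    t=im[v-r:v+r,u-r:u+r]; return cv2.resize(t,None,fx=K,fy=K,interpolation=cv2.INTER_CUBIC)
def cnt(mask,u,v,r,K=8):
    cs,_=cv2.findContours(mask.astype(np.uint8),cv2.RETR_EXTERNAL,cv2.CHAIN_APPROX_NONE)
    c=max(cs,key=cv2.contourArea).reshape(-1,2); return (c+.5)/K-.5+[u-r,v-r]
def meas(n,im,u,v,r,f,z,sq):
    t=big(im,u,v,r).astype(int); c=cnt(f(t),u,v,r); P=toplane(n,c,z)
    m=cv2.minAreaRect(P); M=cv2.moments(P.reshape(-1,1,2)); cen=(M["m10"]/M["m00"],M["m01"]/M["m00"])
    if sq: return np.round(cen,1),"rect",np.round(m[0],1),np.round(m[1],1),round(m[2],1),np.round(cv2.boxPoints(m)).tolist()
    return np.round(cen,1),"diam",round(2*np.sqrt(M["m00"]/np.pi),1),np.round(m[1],1)
cream=lambda t:(t[...,0]>115)&(t[...,2]-t[...,0]>35)
yel=lambda t:(t[...,2]-t[...,0]>35)
E
python3 - <<'E'
from m import *
im=cv2.imread("pics/top0.png")
for k,u,v,z,sq in(("square",216,214,26,1),("small",266,223,26,0),("medium",318,212,28,0),("brick",367,211,32,1),("large",420,222,30,0),("pink",259,258,26,0)):
    for nm,f in(("cream",cream),("all",yel)): print(k,nm,*meas("top",im,u,v,22 if k!="small" else 16,f,z,sq))
print("board",*meas("top",im,250,155,32,lambda t:t[...,2]-t[...,0]>35,14,0))
print("slate",*meas("top",im,377,165,30,lambda t:t[...,1]<95,10,1))
print("jar",*meas("top",im,320,142,14,lambda t:(t[...,2]>190)&(t[...,2]-t[...,0]>35),60,0))
print("bowl",*meas("top",im,476,156,24,lambda t:t[...,0]>150,45,0))
im=cv2.imread("pics/side0.png")
roi=dict(square=(331,284),small=(347,242),medium=(340,206),brick=(342,179),large=(355,157),board=(264,252))
tiles=[]
for k,(u,v) in roi.items():
    r=30
    tiles.append(cv2.resize(im[v-r:v+r,u-r:u+r],(250,250),interpolation=cv2.INTER_NEAREST))
cv2.imwrite("pics/tiles_s.png",np.vstack([np.hstack(tiles[:3]),np.hstack(tiles[3:])]))
E
```

```text
square cream [480.9 274.5] rect [480.9 274.6] [31.2 30.9] 34.0 [[459.0, 279.0], [477.0, 253.0], [503.0, 270.0], [485.0, 296.0]]
square all [480.1 273.2] rect [480.  273.3] [45.  43.4] 33.7 [[449.0, 279.0], [473.0, 243.0], [511.0, 268.0], [487.0, 304.0]]
small cream [457.9 139.5] diam 29.0 [29.2 28.7]
small all [457.7 139.1] diam 42.3 [42.7 42. ]
medium cream [4.881e+02 1.000e-01] diam 41.9 [42.5 41.5]
medium all [4.879e+02 2.000e-01] diam 54.0 [54.3 53.6]
brick cream [ 491.9 -129.7] rect [ 492.1 -129.9] [68.2 40.7] 55.0 [[456.0, -146.0], [489.0, -169.0], [528.0, -114.0], [495.0, -90.0]]Traceback (most recent call last):
  File "<stdin>", line 4, in <module>
  File "m.py", line 8, in meas
    t=big(im,u,v,r).astype(int); c=cnt(f(t),u,v,r); P=toplane(n,c,z)
                                                      ~~~~~~~^^^^^^^
  File "h.py", line 15, in toplane
    def toplane(n,cnt,z): return np.array([ray(n,u,v,z)[:2] for u,v in cnt.reshape(-1,2)],np.float32)
                                           ~~~^^^^^^^^^
  File "h.py", line 4, in ray
    c=arm.calibration(n);R=c["R"];C=-R.T@c["t"]
ValueError: time passes only in moves, steps and waits
```

Too many calibration calls; cache them (also does the calibration vary per call?).

```bash
python3 - <<'E'
s=open("h.py").read()
s=s.replace("arm.calibration(","CAL(").replace("from station import arm\n","from station import arm\n_c={}\ndef CAL(n):\n    if n not in _c:_c[n]=arm.calibration(n)\n    return _c[n]\n")
open("h.py","w").write(s)
E
python3 - <<'E'
from m import *
im=cv2.imread("pics/top0.png")
for k,u,v,z,sq in(("square",216,214,26,1),("brick",367,211,32,1),("large",420,222,30,0),("pink",259,258,26,0)):
    for nm,f in(("cream",cream),("all",yel)): print(k,nm,*meas("top",im,u,v,22 if k!="small" else 16,f,z,sq))
print("board",*meas("top",im,250,155,32,lambda t:t[...,2]-t[...,0]>35,14,0))
print("slate",*meas("top",im,377,165,30,lambda t:t[...,1]<95,10,1))
print("jar",*meas("top",im,320,142,14,lambda t:(t[...,2]>190)&(t[...,2]-t[...,0]>35),60,0))
print("bowl",*meas("top",im,476,156,24,lambda t:t[...,0]>150,45,0))
im=cv2.imread("pics/side0.png")
roi=dict(square=(331,284),small=(347,242),medium=(340,206),brick=(342,179),large=(355,157),board=(264,252))
tiles=[]
for k,(u,v) in roi.items():
    r=30
    tiles.append(cv2.resize(im[v-r:v+r,u-r:u+r],(250,250),interpolation=cv2.INTER_NEAREST))
cv2.imwrite("pics/tiles_s.png",np.vstack([np.hstack(tiles[:3]),np.hstack(tiles[3:])]))
for k,X in dict(square=(480,273.5,26),small=(457.8,139.2,26),medium=(488,.2,28),brick=(492,-130,32),large=(465,-268.5,30)).items(): print(k,proj("side",X).round(1),(np.array(proj("side",X))-roi[k]+30)*250/60)
E
```

```text
square cream [480.9 274.5] rect [480.9 274.6] [31.2 30.9] 34.0 [[459.0, 279.0], [477.0, 253.0], [503.0, 270.0], [485.0, 296.0]]
square all [480.1 273.2] rect [480.  273.3] [45.  43.4] 33.7 [[449.0, 279.0], [473.0, 243.0], [511.0, 268.0], [487.0, 304.0]]
brick cream [ 491.9 -129.7] rect [ 492.1 -129.9] [68.2 40.7] 55.0 [[456.0, -146.0], [489.0, -169.0], [528.0, -114.0], [495.0, -90.0]]
brick all [ 492.  -128.8] rect [ 492.1 -128.8] [78.7 51.4] 56.0 [[449.0, -147.0], [491.0, -176.0], [535.0, -111.0], [493.0, -82.0]]
large cream [ 465.1 -268.1] diam 54.4 [54.7 54.8]
large all [ 465.1 -267.2] diam 66.7 [66.6 66.9]
pink cream [365.8 156.2] diam 39.2 [39.3 39.6]
pink all [366.3 155.4] diam 41.0 [41.  40.8]
board [646.8 189.4] diam 129.9 [130.3 129.5]
slate [ 622.9 -156.1] rect [ 622.3 -156.3] [110.9 112.1] 75.1 [[554.0, -195.0], [662.0, -224.0], [691.0, -117.0], [582.0, -88.0]]
jar [674.  -2.] diam 41.1 [41.  41.1]
bowl [ 641.2 -402.9] diam 53.9 [57.2 55.5]
square [331.1 278.4] [125.54552529 101.75370402]
small [347.  236.4] [124.86477569 101.64344435]
medium [339.5 200.6] [123.12047675 102.36492321]
brick [342.3 173.8] [126.28447765 103.40793591]
large [354.3 152.8] [122.21956291 107.44694035]
```

View pics/tiles_s.png

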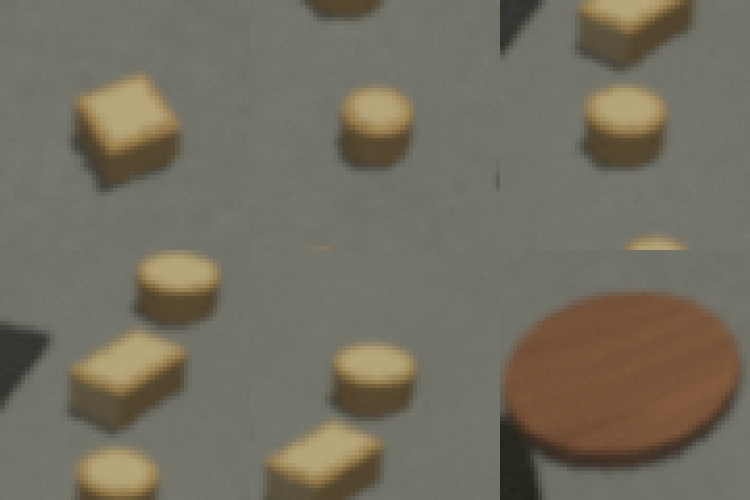

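Candidates, top view: small_wheel = yellow (266,223), and the look‑alike is pink‑rinded (259,258). Medium is (318,212) and large (420,222); their diameters at top height agree with 40/52/64. The brick is (367,211) and the square cheese (216,214). The giant orange wheels at the edges, the jar lid and the bottle cap are also yellowish but not listed cheeses. The crops show that (266,223) has a yellow rind and (259,258) a pink one. The side view agrees: the cheese tops project to within about 1 px.

First I turn the tool so tool x = world x (then ty = −y, tz = down), and start toward the large wheel.

```bash
python3 -m creep '[0,0,0,-0.1816,100, 0,0,0,-0.1816,100, 0,0,0,-0.1816,100, 0,0,0,-0.1816,100, 0,0,0,-0.1816,100, 0,0,0,-0.1816,100, 0,0,0,-0.1816,100, 0,0,0,0,100, 40,-47,0,0,100, 40,-47,0,0,100]' 40
```

```text
t: 1.35
eef_pos: [265.0, -502.0, 230.8]
orientation: [-0.0, 1.0, -0.003, 0.0]
wrist_force: [1.1, -0.7, 1.0]
opening: 0.998
```

Run:
```python
from h import *
im=cv2.imread("pics/side0.png")
m=((im[...,2].astype(int)-im[...,0]>28)).astype(np.uint8); m[:, :225]=0; m[:,300:]=0; m[:228]=0;m[278:]=0
cs,_=cv2.findContours(m,0,1);c=max(cs,key=cv2.contourArea);print(cv2.boundingRect(c))
P=[proj("side",(647+65*np.cos(a),189.4+65*np.sin(a),14)) for a in np.linspace(0,6.28,200)]
P=np.array(P);print(P.min(0),P.max(0))
print("bottle base guess",ray("top",163,158,0))
```

```text
(234, 232, 58, 40)
[233.76105778 229.68735824] [291.12093815 268.56663326]
bottle base guess [635.62602208 430.41074825   0.        ]
```

```bash
python3 -m creep '[40,-46.8,0,0,100, 40,-46.8,0,0,100, 40,-46.8,0,0,100, 40,-46.8,0,0,100, 40,-46.8,0,0,100, 0,0,40,0,100, 0,0,50,0,100, 0,0,40,0,100, 0,0,30,0,100, 0,0,0,0,100]' 40
```

```text
t: 2.6
eef_pos: [462.7, -268.1, 69.0]
orientation: [-0.001, 1.0, -0.002, -0.002]
wrist_force: [0.1, -0.4, 0.4]
opening: 0.999
```

Run:
```python
from h import *
import cv2
for i in range(2):
    im=arm.read_camera("top" if i==0 else "side"); n=["top","side"][i]
    u,v=proj(n,(465,-268,40)).astype(int)
    cv2.imwrite(f"pics/a_{n}.png",cv2.resize(im[v-50:v+50,u-50:u+50],(500,500),interpolation=cv2.INTER_CUBIC))
    s=arm.read_state();print(s["t"],s["eef_pos"],s["qd"].round(4))
```

```text
2.65 [ 464.04867889 -268.67645388   70.95744996] [ 0.0042 -0.0312 -0.0091 -0.0385 -0.0029  0.0048  0.0155]
2.7 [ 464.98075486 -269.15956864   72.18755757] [ 0.0039 -0.0208 -0.0074 -0.0197  0.0012 -0.0033  0.0111]
```

```bash
python3 -m creep '[0,0,0,0,100, 0,0,0,0,100, 0,0,0,0,100, 0,0,0,0,100, 0,0,0,0,100, 0,0,0,0,100, 0,0,0,0,100, 0,0,0,0,100, 0,0,0,0,100, 0,0,0,0,100]'; python3 -c "
import cv2,numpy as np
cv2.imwrite('pics/a.png',cv2.resize(np.hstack([cv2.imread('pics/a_top.png'),cv2.imread('pics/a_side.png')]),(800,400)))"
```

```text
t: 3.95
eef_pos: [464.5, -269.0, 71.3]
orientation: [-0.0, 1.0, 0.0, 0.0]
wrist_force: [0.1, 0.8, -0.2]
opening: 0.999
```

View pics/a.png

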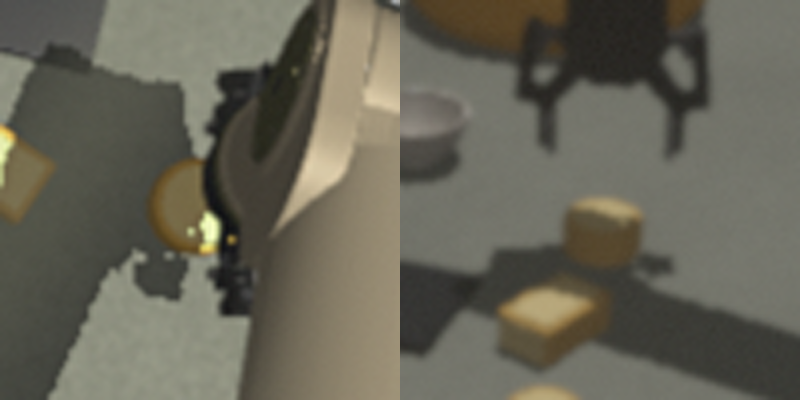

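The crop shows the open fingers straddling the large wheel (the side view has it between the tips). Descend and grip.

```bash
python3 -m creep '[0.4,-0.7,30,0,100, 0,0,25,0,100, 0,0,12,0,100, 0,0,0,0,100, 0,0,0,0,100, 0,0,0,0,0, 0,0,0,0,0, 0,0,0,0,0, 0,0,0,0,0, 0,0,0,0,0]' 40
```

```text
t: 5.2
eef_pos: [465.6, -268.7, 5.6]
orientation: [0.001, 1.0, 0.0, 0.001]
wrist_force: [-1.4, 0.8, 6.5]
opening: 0.736
```

```bash
python3 -m creep '[0,0,0,0,0, 0,0,0,0,0, 0,0,-10,0,0, 0,0,-20,0,0, 0,0,-30,0,0, 0,0,-30,0,0, 0,0,-20,0,0, 0,0,0,0,0, 0,0,0,0,0, 0,0,0,0,0]' 40
```

```text
t: 6.45
eef_pos: [464.2, -268.0, 113.2]
orientation: [-0.001, 1.0, 0.0, -0.001]
wrist_force: [-0.2, -0.4, -1.3]
opening: 0.734
```

```bash
python3 -m creep '[8,-20,0,0,0, 18,-45,0,0,0, 22,-55,0,0,0, 22,-55,0,0,0, 22,-55,0,0,0, 22,-55,0,0,0, 22,-55,0,0,0, 22,-55,0,0,0, 16,-42,0,0,0, 8,-20,0,0,0]' 40; python3 -m creep '[0,0,0,0,0, 0,0,0,0,0, 0,0,20,0,0, 0,0,30,0,0, 0,0,20,0,0, 0,0,10,0,0, 0,0,0,0,0, 0,0,0,0,0, 0,0,0,0,0, 0,0,0,0,0]' 40
```

```text
t: 7.7
eef_pos: [646.0, 192.7, 112.8]
orientation: [-0.001, 1.0, 0.002, -0.001]
wrist_force: [-0.4, -1.0, -1.3]
opening: 0.736
t: 8.95
eef_pos: [647.2, 188.9, 35.0]
orientation: [-0.0, 1.0, 0.0, 0.001]
wrist_force: [0.2, 0.4, -1.6]
opening: 0.738
```

```bash
cat > look.py <<'E'
import sys
from h import *
X=[float(a) for a in sys.argv[2:5]]; r=45
o=[]
for n in("top","side"):
    im=arm.read_camera(n);cv2.imwrite(f"pics/{sys.argv[1]}_{n}_full.png",im)
    u,v=proj(n,X).round().astype(int); print(n,"crop origin",u-r,v-r)
    o.append(cv2.resize(im[v-r:v+r,u-r:u+r],(400,400),interpolation=cv2.INTER_NEAREST))
cv2.imwrite(f"pics/{sys.argv[1]}.png",np.hstack(o)); s=arm.read_state(); print(s["t"],s["eef_pos"].round(1),s["wrist_force"].round(1))
E
python3 look.py b 647 189.4 30
```

```text
top crop origin 204 107
side crop origin 217 198
9.05 [647.  188.8  34.7] [-0.3  0.2 -1. ]
```

View pics/b.png

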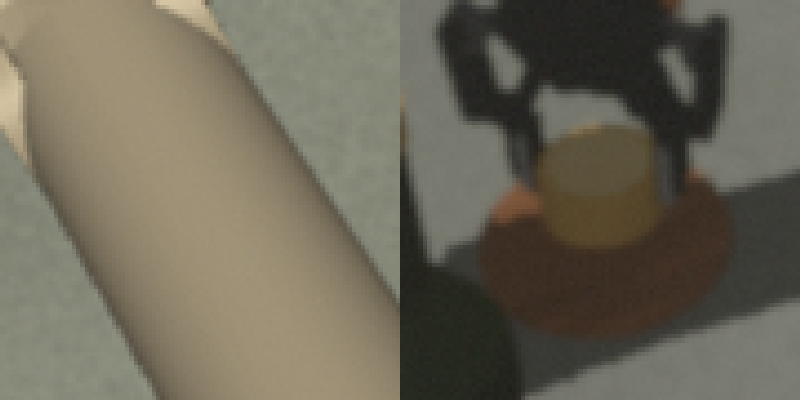

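```bash
python3 -m creep '[0,0,5,0,0, 0,0,5,0,0, 0,0,3,0,0, 0,0,1,0,0, 0,0,0,0,0, 0,0,0,0,0, 0,0,0,0,0, 0,0,0,0,0, 0,0,0,0,0, 0,0,0,0,0]' 40
```

```text
t: 10.3
eef_pos: [646.8, 188.7, 20.3]
orientation: [-0.0, 1.0, 0.0, 0.0]
wrist_force: [-0.2, 0.6, -0.7]
opening: 0.737
```

```bash
python3 -m creep '[0,0,1,0,0, 0,0,0,0,0, 0,0,0,0,0, 0,0,0,0,0, 0,0,1,0,0, 0,0,0,0,0, 0,0,0,0,0, 0,0,0,0,0, 0,0,0,0,0, 0,0,0,0,0]' 40
```

```text
t: 11.55
eef_pos: [646.9, 188.8, 19.6]
orientation: [0.0, 1.0, 0.0, 0.0]
wrist_force: [-4.0, -2.0, 11.1]
opening: 0.734
```

```bash
python3 -m creep '[0,0,-1,0,0, 0,0,0,0,0, 0,0,0,0,100, 0,0,0,0,100, 0,0,0,0,100, 0,0,0,0,100, 0,0,-20,0,100, 0,0,-40,0,100, 0,0,-60,0,100, 0,0,-20,0,100]' 40
```

```text
t: 12.8
eef_pos: [648.7, 190.1, 166.0]
orientation: [-0.001, 1.0, 0.0, 0.004]
wrist_force: [0.0, -0.2, 0.1]
opening: 0.999
```

```bash
python3 -m creep '[-16,18.8,0,0,100, -28.6,34,0,0,100, -28.6,34,0,0,100, -28.6,34,0,0,100, -28.6,34,0,0,100, -28.6,34,0,0,100, 0,0,40,0,100, 0,0,40,0,100, 0,0,10,0,100, 0,0,0,0,100]' 40; python3 look.py c 647 189.4 44
```

```text
t: 14.05
eef_pos: [488.0, 0.2, 69.8]
orientation: [-0.0, 1.0, 0.0, -0.0]
wrist_force: [0.4, -0.4, 1.0]
opening: 0.997
top crop origin 203 106
side crop origin 216 193
14.15 [4.89e+02 2.00e-01 7.09e+01] [ 0.9 -0.1  0.1]
```

View pics/c.png

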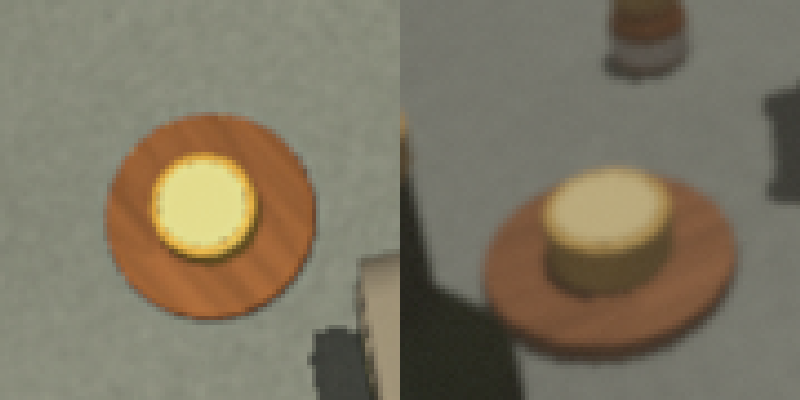

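Large wheel stands on the board, around top (248,152). Measure it.

Run:
```python
from m import *
im=cv2.imread("pics/c_top_full.png")
print(*meas("top",im,248,152,16,cream,44,0))
print(*meas("top",im,248,152,16,lambda t:t[...,1]>140,44,0))
print("board again",*meas("top",im,250,155,32,lambda t:t[...,2]-t[...,0]>35,14,0))
im=cv2.imread("pics/c_side_full.png")
c=cnt((big(im,262,241,18)[...,1]>125),262,241,18);print("side cream z44",cv2.minAreaRect(toplane("side",c,44)))
```

```text
[646.4 189.5] diam 51.0 [51.9 50.5]
[645.9 189. ] diam 61.6 [62.  61.5]
board again [646.8 189.4] diam 129.9 [130.3 129.4]
side cream z44 ((644.6819458007812, 191.76702880859375), (59.795249938964844, 63.5965690612793), 3.8734920024871826)
```

Within about 0.5 mm of the board centre. Now the medium wheel, with fingers a bit higher this time.

```bash
python3 -m creep '[0,0,30,0,100, 0,0,22,0,100, 0,0,10,0,100, 0,0,0,0,100, 0,0,0,0,100, 0,0,0,0,0, 0,0,0,0,0, 0,0,0,0,0, 0,0,0,0,0, 0,0,0,0,0]' 40; python3 -m creep '[0,0,0,0,0, 0,0,0,0,0, 0,0,0,0,0, 0,0,0,0,0, 0,0,-10,0,0, 0,0,-30,0,0, 0,0,-40,0,0, 0,0,-30,0,0, 0,0,-10,0,0, 0,0,0,0,0]' 40
```

```text
t: 15.4
eef_pos: [488.3, -0.2, 8.1]
orientation: [0.0, 1.0, 0.0, 0.0]
wrist_force: [-2.0, -0.5, 7.0]
opening: 0.592
t: 16.65
eef_pos: [488.0, -0.2, 127.5]
orientation: [0.0, 1.0, 0.0, 0.0]
wrist_force: [-0.2, -0.2, -1.1]
opening: 0.596
```

```bash
python3 -m creep '[14.3,-18.3,0,0,0, 30,-35,0,0,0, 32,-38,0,0,0, 32,-38,0,0,0, 30,-35,0,0,0, 20,-25,0,0,0, 0,0,0,0,0, 0,0,20,0,0, 0,0,30,0,0, 0,0,15,0,0]' 40; python3 -m creep '[0,0,0,0,0, 0,0,0,0,0, 0,0,0,0,0, 0,0,4,0,0, 0,0,3,0,0, 0,0,1,0,0, 0,0,0,0,0, 0,0,0,0,0, 0,0,0,0,0, 0,0,0,0,0]' 40
```

```text
t: 17.9
eef_pos: [644.3, 186.8, 58.8]
orientation: [0.001, 1.0, -0.001, -0.002]
wrist_force: [-0.3, -0.0, -0.4]
opening: 0.593
t: 19.15
eef_pos: [646.2, 189.3, 54.4]
orientation: [-0.0, 1.0, 0.0, 0.0]
wrist_force: [-0.9, 0.0, -0.4]
opening: 0.594
```

```bash
python3 look.py d 646.3 189.4 60
```

```text
top crop origin 202 105
side crop origin 216 188
19.25 [646.2 189.2  54.4] [ 0.5  0.3 -0.3]
```

View pics/d.png

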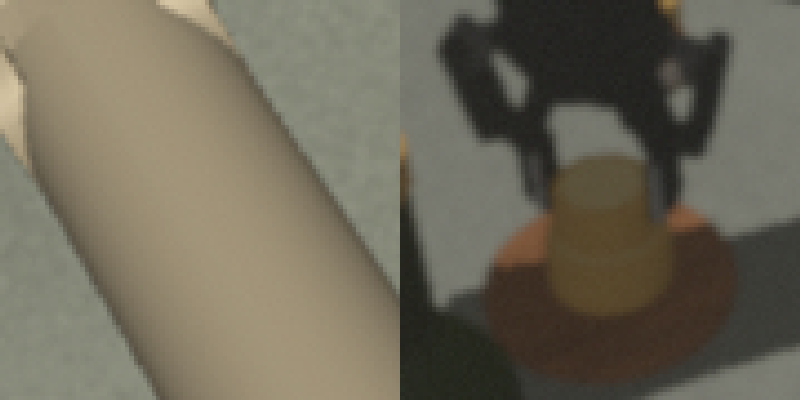

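The medium wheel hovers centred over the large one. Lower gently to contact.

```bash
python3 -m creep '[0,0,0.7,0,0, 0,0,0.7,0,0, 0,0,0.6,0,0, 0,0,0,0,0, 0,0,0,0,0, 0,0,0,0,0, 0,0,0,0,0, 0,0,0,0,0, 0,0,0,0,0, 0,0,0,0,0]' 40
```

```text
t: 20.5
eef_pos: [646.1, 189.3, 52.4]
orientation: [-0.0, 1.0, 0.0, 0.0]
wrist_force: [-1.0, 0.1, 0.3]
opening: 0.59
```

```bash
python3 -m creep '[0,0,0.8,0,0, 0,0,0,0,0, 0,0,0,0,0, 0,0,0,0,0, 0,0,0,0,0, 0,0,0,0,0, 0,0,0,0,0, 0,0,0,0,0, 0,0,0,0,0, 0,0,0,0,0]' 40
```

```text
t: 21.75
eef_pos: [646.2, 189.2, 52.3]
orientation: [0.0, 1.0, 0.0, 0.0]
wrist_force: [-3.4, -1.8, 4.8]
opening: 0.592
```

Contact. Release and go on to the small wheel (457.8, 139.4).

```bash
python3 -m creep '[0,0,-0.5,0,0, 0,0,0,0,0, 0,0,0,0,100, 0,0,0,0,100, 0,0,0,0,100, 0,0,0,0,100, 0,0,-20,0,100, 0,0,-40,0,100, 0,0,-40,0,100, 0,0,0,0,100]' 40; python3 -m creep '[-28,8,0,0,100, -38,10,0,0,100, -40,10,0,0,100, -38,10,0,0,100, -30,8,0,0,100, -14.4,3.8,0,0,100, 0,0,30,0,100, 0,0,40,0,100, 0,0,15,0,100, 0,0,0,0,100]' 40
```

```text
t: 23.0
eef_pos: [648.3, 190.6, 158.3]
orientation: [-0.002, 1.0, 0.0, 0.004]
wrist_force: [0.8, 1.1, 0.2]
opening: 1.0
t: 24.25
eef_pos: [457.5, 139.5, 66.7]
orientation: [-0.0, 1.0, 0.0, -0.001]
wrist_force: [-0.4, 0.6, 0.1]
opening: 0.999
```

```bash
python3 look.py e 646.3 189.4 72;python3 - <<'E'
from m import *
im=cv2.imread("pics/e_top_full.png")
u,v=proj("top",(646.3,189.4,72)).round().astype(int)
print(u,v,*meas("top",im,u,v,16,cream,72,0))
E
```

```text
top crop origin 201 104
side crop origin 215 183
24.35 [458.6 139.9  68.2] [0.5 0.1 0.7]
246 149 [645.6 189.9] diam 38.8 [38.  38.6]
```

View pics/e.png

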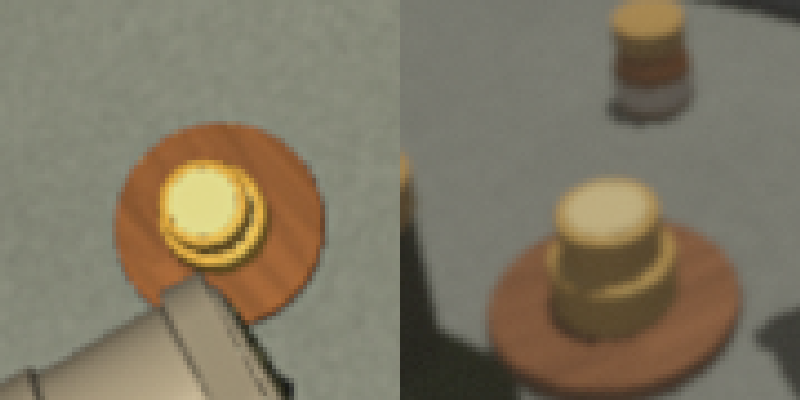

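```bash
python3 -m creep '[-0.4,0,30,0,100, 0,0,22,0,100, 0,0,9,0,100, 0,0,0,0,100, 0,0,0,0,100, 0,0,0,0,0, 0,0,0,0,0, 0,0,0,0,0, 0,0,0,0,0, 0,0,0,0,0]' 40; python3 -m creep '[0,0,0,0,0, 0,0,0,0,0, 0,0,0,0,0, 0,0,0,0,0, 0,0,-10,0,0, 0,0,-30,0,0, 0,0,-40,0,0, 0,0,-30,0,0, 0,0,-10,0,0, 0,0,0,0,0]' 40
```

```text
t: 25.6
eef_pos: [457.6, 139.4, 6.6]
orientation: [0.0, 1.0, 0.0, 0.0]
wrist_force: [-1.6, -0.7, 6.3]
opening: 0.453
t: 26.85
eef_pos: [457.5, 139.3, 126.3]
orientation: [0.0, 1.0, 0.0, 0.0]
wrist_force: [-0.3, -0.5, -1.5]
opening: 0.448
```

```bash
python3 -m creep '[15,-4,0,0,0, 30,-8,0,0,0, 38,-10,0,0,0, 40,-10,0,0,0, 36,-10,0,0,0, 22,-6,0,0,0, 7.4,-2.2,0,0,0, 0,0,10,0,0, 0,0,20,0,0, 0,0,10,0,0]' 40; python3 -m creep '[0,0,0,0,0, 0,0,0,0,0, 0,0,0,0,0, 0,0,2,0,0, 0,0,2,0,0, 0,0,1,0,0, 0,0,0,0,0, 0,0,0,0,0, 0,0,0,0,0, 0,0,0,0,0]' 40
```

```text
t: 28.1
eef_pos: [644.2, 188.8, 83.6]
orientation: [0.001, 1.0, 0.0, -0.001]
wrist_force: [0.0, -0.5, -0.5]
opening: 0.452
t: 29.35
eef_pos: [645.8, 189.6, 81.1]
orientation: [-0.0, 1.0, 0.0, 0.0]
wrist_force: [0.2, -0.4, 0.2]
opening: 0.447
```

```bash
python3 -m creep '[0,0,0.7,0,0, 0,0,0.7,0,0, 0,0,0.6,0,0, 0,0,0,0,0, 0,0,0,0,0, 0,0,0,0,0, 0,0,0,0,0, 0,0,0,0,0, 0,0,0,0,0, 0,0,0,0,0]' 40
```

```text
t: 30.6
eef_pos: [645.7, 189.6, 79.1]
orientation: [-0.0, 1.0, 0.0, 0.0]
wrist_force: [0.1, -0.6, 0.3]
opening: 0.453
```

```bash
python3 -m creep '[0,0,0.8,0,0, 0,0,0,0,0, 0,0,0,0,0, 0,0,0,0,0, 0,0,0,0,0, 0,0,0,0,0, 0,0,0,0,0, 0,0,0,0,0, 0,0,0,0,0, 0,0,0,0,0]' 40
```

```text
t: 31.85
eef_pos: [645.8, 189.7, 78.7]
orientation: [-0.0, 1.0, 0.0, 0.0]
wrist_force: [-2.3, -0.8, 5.2]
opening: 0.449
```

```bash
python3 -m creep '[0,0,-0.5,0,0, 0,0,0,0,0, 0,0,0,0,100, 0,0,0,0,100, 0,0,0,0,100, 0,0,0,0,100, 0,0,-20,0,100, 0,0,-40,0,100, 0,0,-20,0,100, 0,0,0,0,100]' 40; python3 -m creep '[-9.8,19.2,0,0,100, -21,44,0,0,100, -25,52,0,0,100, -25,52,0,0,100, -25,52,0,0,100, -25,52,0,0,100, -15,32,0,0,100, -8,16,0,0,100, 0,0,0,0.15,100, 0,0,0,0.15,100]' 40;  python3 -m creep '[0,0,0,0.15,100, 0,0,0,0.152,100, 0,0,30,0,100, 0,0,40,0,100, 0,0,15,0,100, 0,0,0,0,100, 0,0,0,0,100, 0,0,0,0,100, 0,0,0,0,100, 0,0,0,0,100]' 40; python3 look.py f 646.3 189.4 98
python3 - <<'E'
from m import *
im=cv2.imread("pics/f_top_full.png")
u,v=proj("top",(646.3,189.4,98)).round().astype(int)
print(u,v,*meas("top",im,u,v,16,cream,98,0))
E
```

```text
t: 33.1
eef_pos: [646.8, 190.2, 161.5]
orientation: [-0.001, 1.0, 0.0, 0.002]
wrist_force: [-0.3, -0.2, 0.1]
opening: 1.001
t: 34.35
eef_pos: [491.0, -130.1, 157.6]
orientation: [-0.0, 0.988, -0.152, -0.001]
wrist_force: [0.0, 0.3, -0.3]
opening: 1.003
t: 35.6
eef_pos: [492.2, -129.7, 74.1]
orientation: [0.0, 0.955, -0.296, 0.0]
wrist_force: [-0.5, 0.5, 0.7]
opening: 1.002
top crop origin 199 101
side crop origin 214 174
35.7 [ 492.1 -129.6   73.9] [-0.2  0.1  0.3]
244 146 [645.3 190.2] diam 27.1 [27.3 27.1]
```

View pics/f.png

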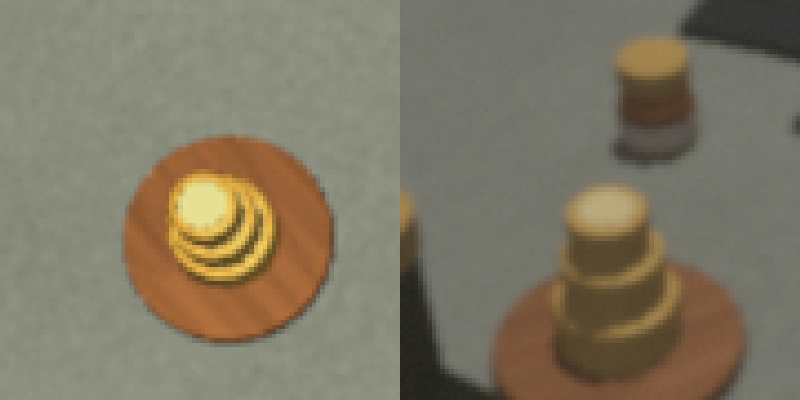

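View pics/f_side_full.png

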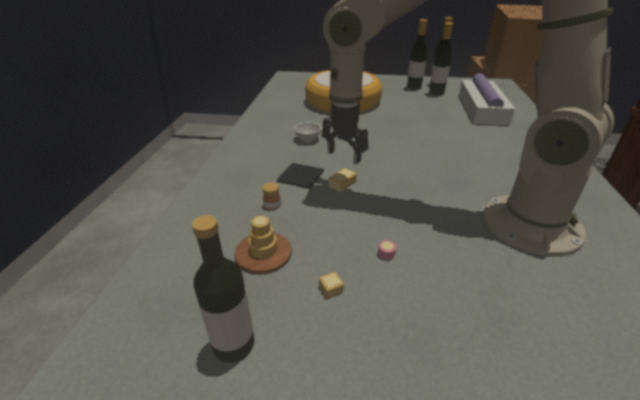

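Stack done: three tiers, upright and centred within about 1 mm. Now grip the brick across its short side.

```bash
python3 -m creep '[0,0,30,0,100, 0,0,25,0,100, 0,0,11,0,100, 0,0,0,0,100, 0,0,0,0,100, 0,0,0,0,0, 0,0,0,0,0, 0,0,0,0,0, 0,0,0,0,0, 0,0,0,0,0]' 40; python3 -m creep '[0,0,0,0,0, 0,0,0,0,0, 0,0,0,0,0, 0,0,0,0,0, 0,0,-10,0,0, 0,0,-30,0,0, 0,0,-40,0,0, 0,0,-10,0,0, 0,0,0,0,0, 0,0,0,0,0]' 40
```

```text
t: 36.95
eef_pos: [492.4, -129.7, 8.4]
orientation: [0.0, 0.955, -0.296, 0.001]
wrist_force: [-0.2, 0.1, 5.7]
opening: 0.554
t: 38.2
eef_pos: [491.0, -129.5, 96.4]
orientation: [-0.0, 0.955, -0.296, -0.001]
wrist_force: [0.2, -0.5, -1.9]
opening: 0.554
```

```bash
python3 -m creep '[0,0,0,-0.17,0, 0,0,0,-0.17,0, 15,-1,0,0,0, 30,-2,0,0,0, 38,-2,0,0,0, 32,-2,0,0,0, 18.7,-0.9,0,0,0, 0,0,0,0,0, 0,0,20,0,0, 0,0,30,0,0]' 40; python3 -m creep '[0,0,18,0,0, 0,0,6,0,0, 0,0,0,0,0, 0,0,0,0,0, 0,0,0,0,0, 0,0,0,0,0, 0,0,0,0,0, 0,0,0,0,0, 0,0,0,0,0, 0,0,0,0,0]' 40;python3 look.py g 623 -156.5 30
```

```text
t: 39.45
eef_pos: [622.5, -156.5, 46.4]
orientation: [0.0, 0.991, -0.13, 0.0]
wrist_force: [0.5, -0.8, -2.0]
opening: 0.556
t: 40.7
eef_pos: [623.2, -156.5, 23.7]
orientation: [-0.0, 0.991, -0.13, -0.0]
wrist_force: [0.8, -0.0, -0.8]
opening: 0.554
top crop origin 332 118
side crop origin 255 122
40.8 [ 623.2 -156.6   23.7] [-0.4  0.7 -2. ]
```

View pics/g.png

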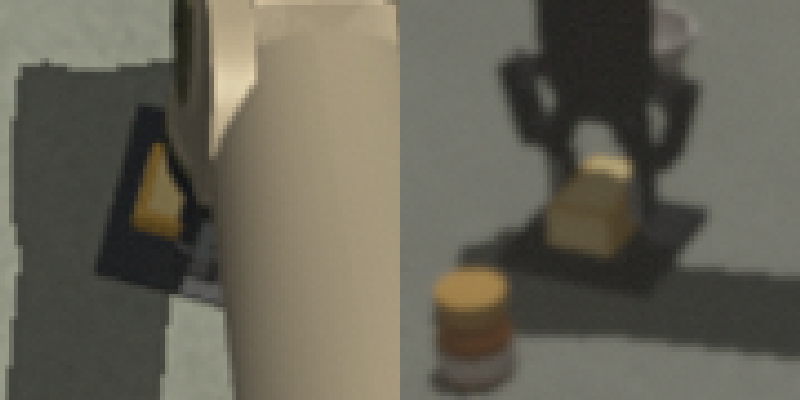

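Brick hovers level over the slate, edges parallel. Lower.

```bash
python3 -m creep '[0,0,2,0,0, 0,0,2,0,0, 0,0,1,0,0, 0,0,0,0,0, 0,0,0,0,0, 0,0,0,0,0, 0,0,0,0,0, 0,0,0,0,0, 0,0,0,0,0, 0,0,0,0,0]' 40
```

```text
t: 42.05
eef_pos: [623.2, -156.6, 18.7]
orientation: [-0.0, 0.991, -0.13, 0.0]
wrist_force: [0.5, 0.4, -1.7]
opening: 0.557
```

```bash
python3 -m creep '[0,0,0.8,0,0, 0,0,0,0,0, 0,0,0,0,0, 0,0,0,0,0, 0,0,0,0,0, 0,0,0,0,0, 0,0,0,0,0, 0,0,0,0,0, 0,0,0,0,0, 0,0,0,0,0]' 40
```

```text
t: 43.3
eef_pos: [623.3, -156.6, 18.5]
orientation: [0.0, 0.991, -0.131, 0.0]
wrist_force: [-4.3, -0.2, 5.1]
opening: 0.556
```

```bash
python3 -m creep '[0,0,-0.5,0,0, 0,0,0,0,0, 0,0,0,0,100, 0,0,0,0,100, 0,0,0,0,100, 0,0,0,0,100, 0,0,-20,0,100, 0,0,-50,0,100, 0,0,-50,0,100, 0,0,-20,0,100]' 40; python3 -m creep '[-13,-19.3,0,0,100, -24,-36,0,0,100, -30,-46,0,0,100, -30,-46,0,0,100, -30,-46,0,0,100, -30,-46,0,0,100, -30,-46,0,0,100, -28,-44,0,0,100, -22,-32,0,0,100, -12,-18,0,0,100]' 40;  python3 -m creep '[0,0,0,-0.17,100, 0,0,0,-0.17,100, 0,0,0,-0.17,100, 0,0,0,-0.17,100, 0,0,0,-0.17,100, 0,0,30,0,100, 0,0,40,0,100, 0,0,15,0,100, 0,0,0,0,100, 0,0,0,0,100]' 40; python3 look.py i 623 -156.5 42
python3 - <<'E'
from m import *
im=cv2.imread("pics/i_top_full.png")
u,v=proj("top",(623,-156.5,42)).round().astype(int)
print(u,v,*meas("top",im,u,v,20,cream,42,1))
print("slate",*meas("top",im,377,165,30,lambda t:(t[...,1]<95)|yel(t),10,1))
E
```

```text
t: 44.55
eef_pos: [625.1, -156.5, 164.2]
orientation: [0.0, 0.991, -0.13, 0.003]
wrist_force: [0.1, 0.4, 0.4]
opening: 1.0
t: 45.8
eef_pos: [477.4, 277.6, 158.0]
orientation: [-0.0, 0.992, -0.128, -0.001]
wrist_force: [0.9, 0.6, 0.4]
opening: 0.999
t: 47.05
eef_pos: [481.2, 275.1, 74.8]
orientation: [-0.0, 0.957, 0.29, 0.001]
wrist_force: [-0.4, 0.1, 0.7]
opening: 1.0
top crop origin 333 117
side crop origin 255 119
47.15 [481.5 274.9  74.9] [ 0.2  0.1 -1. ]
378 162 [ 622.9 -156.4] rect [ 622.9 -156.4] [66.4 38.3] 75.1 [[596.0, -184.0], [633.0, -193.0], [650.0, -129.0], [613.0, -119.0]]
slate [ 622.6 -156.3] rect [ 622.3 -156.3] [111.  112.2] 75.3 [[554.0, -196.0], [662.0, -224.0], [691.0, -117.0], [582.0, -88.0]]
```

View pics/i.png

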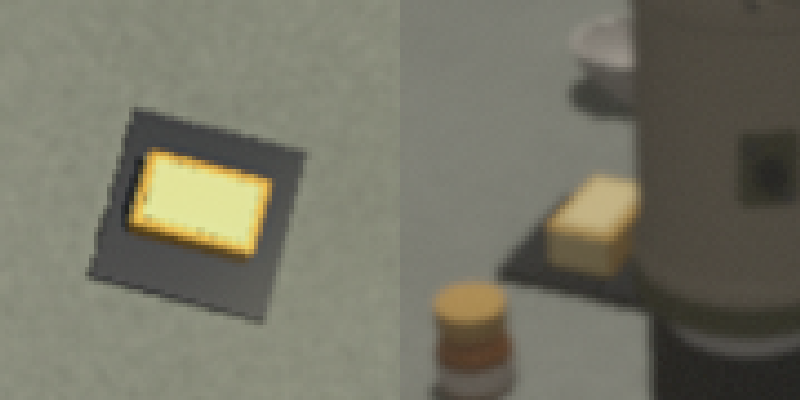

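View pics/i_side_full.png

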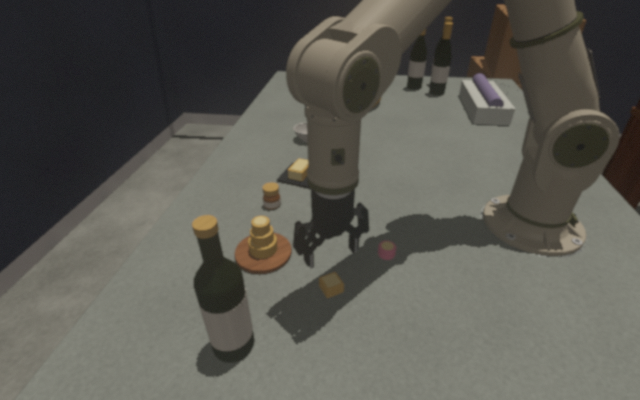

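```bash
python3 -m creep '[-0.8,0.2,30,0,100, 0,0,25,0,100, 0,0,13,0,100, 0,0,0,0,100, 0,0,0,0,100, 0,0,0,0,0, 0,0,0,0,0, 0,0,0,0,0, 0,0,0,0,0, 0,0,0,0,0]' 40; python3 -m creep '[0,0,0,0,0, 0,0,0,0,0, 0,0,0,0,0, 0,0,0,0,0, 0,0,-10,0,0, 0,0,-40,0,0, 0,0,-50,0,0, 0,0,-20,0,0, 0,0,0,0,0, 0,0,0,0,0]' 40
```

```text
t: 48.4
eef_pos: [480.7, 273.9, 6.0]
orientation: [-0.0, 0.957, 0.29, 0.001]
wrist_force: [-0.6, 0.2, 5.8]
opening: 0.459
t: 49.65
eef_pos: [479.6, 272.8, 123.9]
orientation: [0.0, 0.957, 0.29, -0.001]
wrist_force: [0.5, -0.7, -0.6]
opening: 0.454
```

```bash
python3 -m creep '[0,0,0,0.17,0, 0,0,0,0.17,0, 0,0,0,0.17,0, 0,0,0,0.17,0, 0,0,0,0.17,0, 0,0,0,0,0, 10,15,0,0,0, 20,30,0,0,0, 30,46,0,0,0, 30,46,0,0,0]' 40; python3 -m creep '[30,46,0,0,0, 30,46,0,0,0, 30,46,0,0,0, 30,46,0,0,0, 22,34,0,0,0, 12,17,0,0,0, 4.7,6.9,0,0,0, 0,0,0,0,0, 0,0,0,0,0, 0,0,0,0,0]' 40;python3 -m creep '[0,0,20,0,0, 0,0,30,0,0, 0,0,15,0,0, 0,0,5,0,0, 0,0,0,0,0, 0,0,0,0,0, 0,0,0,0,0, 0,0,0,0,0, 0,0,0,0,0, 0,0,0,0,0]' 40;python3 look.py j 623 -156.5 50
```

```text
t: 50.9
eef_pos: [532.1, 114.9, 125.1]
orientation: [0.0, 0.992, -0.129, -0.0]
wrist_force: [1.1, -0.1, -0.2]
opening: 0.461
t: 52.15
eef_pos: [622.5, -155.1, 125.7]
orientation: [-0.0, 0.992, -0.129, 0.0]
wrist_force: [0.2, -0.4, -1.1]
opening: 0.458
t: 53.4
eef_pos: [622.4, -156.7, 55.5]
orientation: [-0.0, 0.991, -0.131, 0.0]
wrist_force: [-0.4, -0.1, -0.2]
opening: 0.459
top crop origin 333 116
side crop origin 255 116
53.5 [ 622.5 -156.7   55.4] [-1.   0.7 -0.7]
```

View pics/j.png

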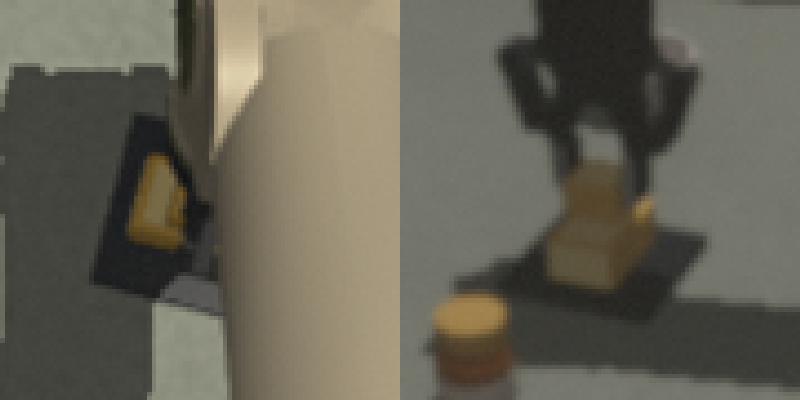

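The square cheese hovers above the brick, aligned; about 7 mm left. Lower with a +0.5 x correction.

```bash
python3 -m creep '[0.4,-0.3,2,0,0, 0,0,2,0,0, 0,0,1.5,0,0, 0,0,0.5,0,0, 0,0,0,0,0, 0,0,0,0,0, 0,0,0,0,0, 0,0,0,0,0, 0,0,0,0,0, 0,0,0,0,0]' 40
```

```text
t: 54.75
eef_pos: [622.9, -156.5, 49.4]
orientation: [-0.0, 0.991, -0.13, 0.0]
wrist_force: [-0.7, -0.8, -1.0]
opening: 0.457
```

```bash
python3 -m creep '[0,0,0.6,0,0, 0,0,0.6,0,0, 0,0,0,0,0, 0,0,0,0,0, 0,0,0,0,0, 0,0,0,0,0, 0,0,0,0,0, 0,0,0,0,0, 0,0,0,0,0, 0,0,0,0,0]' 40
```

```text
t: 56.0
eef_pos: [622.9, -156.6, 48.2]
orientation: [-0.0, 0.991, -0.131, 0.0]
wrist_force: [0.2, -0.7, -0.6]
opening: 0.462
```

```bash
python3 -m creep '[0,0,0.8,0,0, 0,0,0,0,0, 0,0,0,0,0, 0,0,0,0,0, 0,0,0,0,0, 0,0,0,0,0, 0,0,0,0,0, 0,0,0,0,0, 0,0,0,0,0, 0,0,0,0,0]' 40
```

```text
t: 57.25
eef_pos: [623.0, -156.6, 48.1]
orientation: [0.0, 0.991, -0.131, 0.0]
wrist_force: [-2.8, 0.6, 5.5]
opening: 0.459
```

```bash
python3 -m creep '[0,0,-0.5,0,0, 0,0,0,0,0, 0,0,0,0,100, 0,0,0,0,100, 0,0,0,0,100, 0,0,0,0,100, 0,0,-20,0,100, 0,0,-50,0,100, 0,0,-50,0,100, 0,0,0,0,100]' 40; python3 -m creep '[-30,30,0,0,100, -40,40,0,0,100, -40,40,0,0,100, -40,40,0,0,100, -30,30,0,0,100, 0,0,0,0,100, 0,0,0,0,100, 0,0,0,0,100, 0,0,0,0,100, 0,0,0,0,100]' 40; python3 look.py k 623 -156.5 68
python3 - <<'E'
from m import *
im=cv2.imread("pics/k_top_full.png")
u,v=proj("top",(623,-156.5,68)).round().astype(int)
m=lambda t:(t[...,0]>115)&(t[...,2]-t[...,0]>35)
print(u,v,*meas("top",im,u,v,8,m,68,1))
u,v=proj("top",(646.3,189.4,98)).round().astype(int)
print(*meas("top",im,u,v,16,cream,98,0))
print("jar",*meas("top",im,320,142,14,lambda t:(t[...,2]>190)&(t[...,2]-t[...,0]>35),60,0))
a=cv2.imread("pics/top0.png")
for n,u,v in(("bottle",150,145),("bowl",476,156)): print(n,np.abs(im[v-25:v+25,u-35:u+35].astype(int)-a[v-25:v+25,u-35:u+35]).mean())
E
```

```text
t: 58.5
eef_pos: [626.0, -156.5, 175.1]
orientation: [0.0, 0.991, -0.13, 0.005]
wrist_force: [-0.1, -0.3, -0.1]
opening: 0.998
t: 59.75
eef_pos: [402.9, -283.4, 167.8]
orientation: [-0.0, 0.992, -0.13, -0.0]
wrist_force: [-0.2, 1.2, -0.1]
opening: 1.002
top crop origin 334 114
side crop origin 254 111
59.85 [ 402.7 -283.6  167.8] [-0.4 -0.2  0.5]
379 159 [ 622.7 -156.8] rect [ 622.4 -156.6] [32.7 32.4] 72.3 [[602.0, -167.0], [633.0, -177.0], [643.0, -146.0], [612.0, -136.0]]
[645.3 190.2] diam 27.3 [27.4 27.2]
jar [674.  -2.] diam 41.5 [41.3 41.5]
bottle 2.902761904761905
bowl 3.522952380952381
```

View pics/k.png

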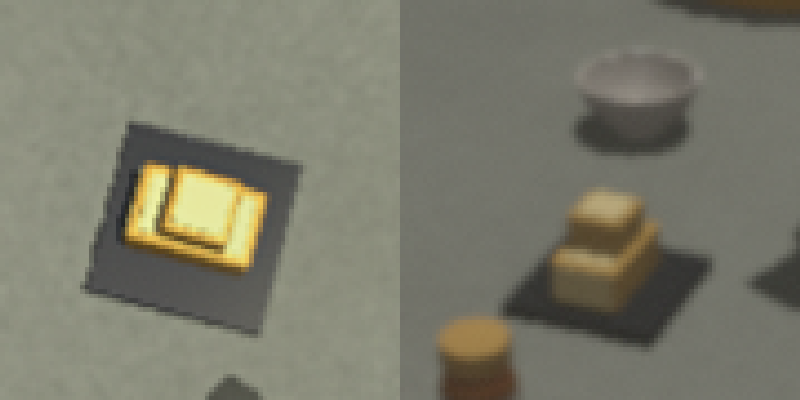

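View pics/k_top_full.png

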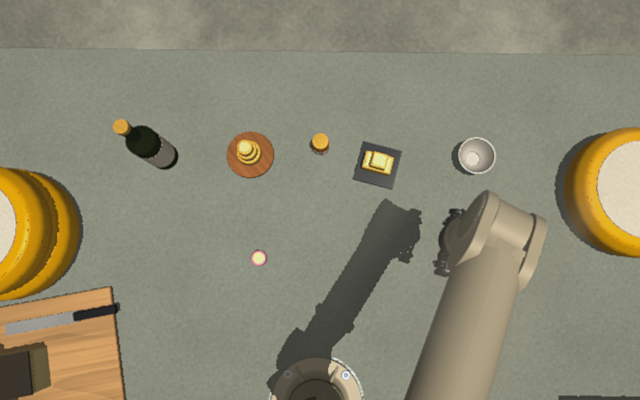

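Everything is in place: the stack is on the board at top (248,152), and the brick with the square cheese is on the slate at (378,162). Jar, bottle and bowl have not moved.

```bash
python3 -c "
from station import arm
print(arm.sign_off())"
```

```text
the job is handed in; nothing more can be done
None
```

The tasting display is set out as asked, and I handed it in at about 60 s of the 131 s allowed. I placed the large, medium and small wheels on the round board in that order, then the brick flat on the slate with the square cheese on its middle.

- **Round stack:** in the top view the large and medium wheels measured within about 1.5 mm of the board centre. The small wheel was about 1.7 mm off it, and about 1 mm from the wheel it stands on. All three look upright.
- **Slate:** the brick is within about 0.5 mm of the slate centre, and its sides are parallel to the slate's. The square cheese is within about 0.5 mm of the brick's middle; its mask gave a turn of about 3°, which is about the limit of the picture.
- **Bystanders:** the jar measured at the same place as before. The picture areas around the bottle and bowl looked unchanged. The pink look-alike was left where it was.
- **Disagreement:** one side-view measurement of the large wheel came out about 3 mm from the top view. That is roughly the side view's resolution plus the calibration error, so I went by the top view.
- **Forces:** wrist forces in the readings stayed at about 12 N or less. The gripper is clear of everything.

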